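# Roll the counter paper into its cradle and lower the tear bar

### The arm

A 6-joint arm with a two-finger parallel gripper is mounted at the origin on a cart in front of the work surface, level with it; the furniture and walls round the work are solid. World frame = base frame: x ahead of the robot, y to its left, z up, the work surface at z = 0. Lengths are in m, angles in degrees, forces in N, time in s.
With the tool pointing down it reaches from about 0.35 to 0.725 m from the base axis. Payload 4.3 kg.
Tool frame: the origin (TCP) lies between the finger pads, 19 mm behind the fingertips; this is the grasp point; z points along the fingers, y is the line along which they close (so a half turn about z gives the same grasp; the last joint's range is limited). The gripper opens to 85 mm and grips with 20 to 120 N. Pads are 22 mm wide; open, the fingers measure 114 mm over their backs; the gripper's body (76 mm by 85 mm) begins 54 mm behind the grasp point. The pads swing forward as they close: fully open they stand 13 mm farther back than shut.
Start: joints at [69.654, 21.618, 4.641, 73.018, 0, 83.68], TCP at [0.139, 0.558, 0.25] pointing down, gripper open.
Joint ranges: [-156.06, 156.06], [-48.1, 94.91], [-58.44, 69.94], [-101.28, 121.22], [-78.64, 73.56], [-180, 180]. Speed limits (degrees/s): [147.25, 147.25, 180, 180, 180, 180].

### API

Orientations are given as [roll, pitch, yaw] about the fixed x, y, z axes, in that order (R = Rz(yaw) Ry(pitch) Rx(roll)).
In Python, from cell import robot gives the robot as it stands.
- The arm moves only by the tool servo_tool, never from a script. Its argument "rows" is a list of rows, each a list of 2 entries, a list of its own where there are three numbers: the shift along the tool's x, y, z in mm, then the turn, a rotation vector about the tool's x, y, z in rad. In form: [[[x, y, z], [ax, ay, az]], ...]. A call has 1 to 20 rows; each row is the pose to reach, as a shift and turn from the pose commanded when the call began, along the tool's axes at that moment; what a row does not reach only later rows make up. A row lasts 1/8 s, in which the tool goes at most 62.5 mm and 10.7 degrees, less where a joint would pass 70% of its speed; a pose out of reach is approached as far as the arm can. A call with a gripper value outside its range is refused whole. "hand" is the closure in counts, from 0 (fully open) to 255 (shut), set as the call begins (left out, the last holds). The fingers move at their own pace and stop on an object; the grip force is fixed at half the most. Time passes only in rows, so rows that repeat a pose let the fingers close. It gives the time, the measured TCP pose, the force, the opening and the grip force at its end, in the units of the state.
- robot.observe(): the state, without advancing time (a new reading comes with each control period).
- robot.snapshot(name): name is "side" or "top"; returns the picture (480x640x3 uint8, red, green, blue); there is no depth.
- robot.calibration(name): a dict with "fx", "fy", "cx", "cy" (pixels), "view" (4x4, takes a point from world to camera coordinates). Camera axes: x right, y down, z forward; pixel columns grow to the right and rows downward; lengths in m; the calibration is good to about 2 mm. A picture is of the moment at which its call begins. calibration takes no time and is no camera call.
- robot.finish_job(): hands the job in; it is judged then, once.
The state is a dict: "time": time; "joint_positions": joint angles; "joint_vel": joint speeds; "effort": joint torques, N m; "tool_pos": TCP position; "orientation": TCP orientation; "wrist_force": force on the tool from outside, world axes, zero at the start; "wrist_torque": the same for the moment, N m; "finger_gap": opening from 0.0 (shut) to 1.0 (fully open); "gripper_force": force on a finger pad.
Only numpy, scipy, OpenCV 4.12 (cv2) and the standard library are available. Lean on these libraries where they do the work, as an engineer would, in place of code of your own. Each camera call takes 0.05 s, during which the arm holds its last target. There are 200 camera calls.

### The job

Load the wrapping-paper stand: push along the top of the paper roll with your fingertips so that it rolls over the board, between the side plates, and comes to rest down in the cradle between the two steel rollers. Then, with a fingertip, push the tear bar over from behind so that it comes down and lies on the paper roll. Never lift the roll or handle it by its lower half, and leave the other things on the desk where they are.

Things in the scene. Friction and masses are not known exactly. Their poses are not given: they have to be found in the camera images.
- paper_roll: Roll of white wrapping paper on a cardboard core: cylinder 90 mm across, 150 mm long, 0.4 to 0.85 kg, on the stand's board. Origin: its centre; its own y is the cylinder's axis, x and z turn as it rolls. Starts with its axis 63 mm above the desk, 120 to 205 mm before the cradle, within 7 mm and 0.04 rad of the board's centre line. Rolls easily and runs on a little if let go moving.
- roll_stand: Wrapping-paper stand fixed to the desk: plywood board 18 mm thick, 365 mm long (x -260 to 105 mm), 210 mm wide (y -105 to 105 mm), with a cradle between two grey side plates. Origin: on the desk under the cradle's centre. Its x runs along the board the way the roll must travel (apron to tear bar hinge), y across it along the steel rollers, z up.
- cradle_seat (a point): Where the centre of the seated roll lies: stand x = 0, y = 0, 54 mm above the desk, 9 mm lower than on the board; axes as the stand's. It rests on two free-turning steel rollers, 16 mm across, axes at stand x = -28 and +28 mm, tops 1 mm below the board's top, in a gap of the board from x = -37 to +37 mm. Pushed square past x = -28 mm it drops in by itself; pushed hard it runs out behind.
- side_plate (a point): Top edge of one of the two side plates, above the cradle's centre: stand y = 86.5 mm (the other at -86.5), 65 mm above the desk. Plates 4 mm thick, 165 mm apart or more inside, from x = -50 to 62 mm, with flared leading edges from x = -80 mm. Only at x = 42 to 79 mm they rise to 140 mm above the desk, as posts for the tear bar's hinge.
- tear_bar (a joint): Hinge of the tear bar, rad. 0: the bar lies on a full roll seated in the cradle; grows as the bar swings up and back. 1.91: its arms point straight up. Starts leaning back at 2.0 to 2.2 (its stop). Below about 1.6 it falls forward and down by its own weight, slowed by a damper. Without a roll it goes down to -0.22. The hinge axis is along stand y, at x = 62 mm, 128 mm above the desk.
- tear_bar_middle (a point): Middle of the tear bar: round steel bar, 10 mm across, 198 mm long, along the stand's y, with a toothed blade along its front, on two arms 92 mm long outside the side plates. Open, it stands about 215 mm above the desk, 8 to 27 mm behind (+x of) the hinge axis; the space behind it is free. It weighs 0.18 kg and swings with under 3 N.
- packing_tape: roll of brown packing tape lying flat, 92 mm across, 48 mm high, on the desk on the far side of the wrapping board. Not part of the job; origin at the middle of its underside
- goods_box: small medicine carton, 51 x 71 x 75 mm, standing on the far side of the wrapping board. Not part of the job; origin at the middle of its underside
- goods_flat: long flat carton, 186 x 63 x 40 mm, lying on the desk near the robot, to the right of the board. Not part of the job; origin at the middle of its underside
- bundle: banded bundle of vouchers, 80 x 158 x 22 mm, on the desk to the left of the board. Not part of the job; origin at the middle of its underside
- water_bottle: half-litre water bottle, 65 mm across, 210 mm high, standing at the right behind the stamps. Not part of the job; origin at the middle of its underside
- stamp_red: round self-inking stamp, 52 mm across, 75 mm high, standing nearest the robot in the cluster at the right. Not part of the job; origin at the middle of its underside
- stamp_green_a: round self-inking stamp, 52 mm across, 75 mm high, standing at the back of the cluster at the right. Not part of the job; origin at the middle of its underside
- ink_tin: round ink pad tin, 64 mm across, 21 mm high, lying at the right behind the stamps. Not part of the job; origin at the middle of its underside

How it is judged (in metres and radians):
On the way:
1. the paper roll lies at rest in the cradle between the two rollers, the tear bar still up (x of paper_roll in the frame of roll_stand between -0.007 and 0.007 m and z of paper_roll in the frame of roll_stand between 0.049 and 0.058 m and angle between the y axis of paper_roll and the y axis of roll_stand, either way round below 0.06 rad and linear speed of paper_roll below 0.03 m/s and value of joint tear_bar above 1.2 rad), for 0.2 s.
At the end, for the whole second after the job is handed in: The paper roll is at rest in the cradle (axis within 7 mm of the cradle's centre line, between 49 and 58 mm above the desk, square to the stand within 0.06 rad) and the tear bar lies on it, at rest (joint within 0.1 rad of 0, pressing on the roll with more than 0.2 N) (x of paper_roll in the frame of roll_stand between -0.007 and 0.007 m and z of paper_roll in the frame of roll_stand between 0.049 and 0.058 m and angle between the y axis of paper_roll and the y axis of roll_stand, either way round below 0.06 rad and linear speed of paper_roll below 0.03 m/s and value of joint tear_bar between -0.1 and 0.1 rad and velocity of joint tear_bar between -0.1 and 0.1 rad/s and contact force between tear_bar and paper_roll above 0.2 N); the robot touches nothing.
It fails at once if the paper roll is lifted (its axis more than 22 mm above its height on the board) (height (world z) of paper_roll above 0.085 m).
It fails at once if the paper roll is pushed or held at its lower half (fingers on it while the TCP is less than 60 mm above the desk, the tips well below the roll's axis) (contact force between the fingers and paper_roll above 0.5 N and height (world z) of the grasp point below 0.06 m).
It fails at once if the paper roll is tipped up on its end (angle between paper_roll's own y axis and vertical below 1.2 rad or angle between paper_roll's own y axis and vertical above 1.94 rad).
It fails at once if another thing on the desk is moved by more than 20 mm (distance of any of packing_tape, goods_box, goods_flat, bundle, water_bottle, stamp_red, stamp_green_a, ink_tin from where it was at the start of the episode above 0.02 m).
It also fails if it takes over 67 s, if anything falls off the work surface, if the arm or the gripper's body presses on something with over 40 N, if the wrist force passes 120 N, or if a joint passes its speed limit or range.

## Working session

There is one attempt and no reset: what is moved stays moved. The work goes in short steps, Python scripts to look and compute and a tool call to move; the robot and the scene stay as the last step left them, time stands still between calls to the robot, and variables do not carry over. Pictures are saved under pics/ and viewed, at most 10 in all, crops included, and the job is handed in when it is done.

Besides the shell and the picture viewer there is one more tool, called as a command line: name --argument value ..., lists and objects as JSON in quotes. servo_tool: Moves the arm, as the interface text tells. Its arguments: {"type":"object","properties":{"rows":{"type":"array","items":{"type":"array"}},"hand":{"type":"number"}},"required":["rows"]}

```bash
mkdir -p pics; python3 - <<'E'
from cell import robot
import cv2,json
for n in("top","side"):
    im=robot.snapshot(n); cv2.imwrite(f"pics/{n}1.png",im[:,:,::-1])
    c=robot.calibration(n); print(n,{k:(v if not hasattr(v,'tolist') else v.tolist()) for k,v in c.items()})
s=robot.observe();print(s)
E
```

```text
top {'fx': 448.26680302368163, 'fy': 448.26680302368163, 'cx': 318.232123034404, 'cy': 239.78079035520992, 'view': [[0.012421004075481405, -0.9998034452925255, 0.015452813302201943, 0.02782255292691445], [-0.9886706774891917, -0.014591646517225922, -0.14939001079382477, 0.5500462913073423], [0.149586129473356, -0.013422169463695685, -0.9886575925142478, 1.2972774063228627], [0.0, 0.0, 0.0, 1.0]]}
side {'fx': 434.30714797422456, 'fy': 434.30714797422456, 'cx': 323.2016942142627, 'cy': 236.3081023539388, 'view': [[0.9426041156094264, -0.33390621189191044, -0.0020304916069514805, -0.4969030931775278], [-0.19602898105811375, -0.5484389176561959, -0.812888302404099, 0.21260796860352535], [0.2703148531277719, 0.7666298945776215, -0.5824160754292554, 0.9782048129966857], [0.0, 0.0, 0.0, 1.0]]}
{'time': 0.1, 'joint_positions': array([ 6.96535866e+01,  2.16576762e+01,  4.56976771e+00,  7.30188728e+01,
       -3.24934219e-03,  8.36784809e+01]), 'joint_vel': array([ 0.04366979, -0.0633286 ,  0.16319365,  0.10486291, -0.05388547,
        0.12794989]), 'effort': array([ 1.43558886e-03, -4.64694536e+01,  2.70581728e+01,  1.20476211e-02,
       -6.21990830e-05,  1.47891717e-05]), 'tool_pos': array([0.13917711, 0.55731831, 0.24914909]), 'orientation': array([-1.79893510e+02, -8.52784139e-03,  1.65975101e+02]), 'wrist_force': array([-0.39978595,  0.02995605,  0.26539219]), 'wrist_torque': array([-0.03404582,  0.05621097,  0.02873791]), 'gripper_force': 0.0, 'finger_gap': 1.0021418116031562}
```

View pics/top1.png

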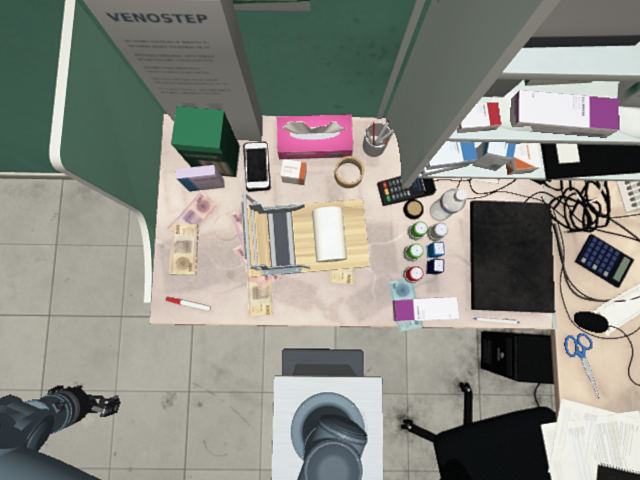

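View pics/side1.png

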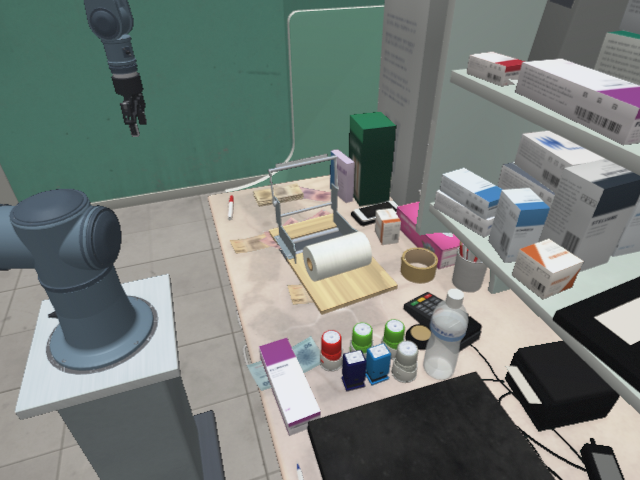

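The stand lies across the desk. The tear bar is on the left (top px ~252,235), the roll at ~(330,233) and the apron end at ~(368,235), so stand +x is about world +y. I'll zoom in.

```bash
python3 - <<'E'
import cv2
a=cv2.imread("pics/top1.png")[180:290,230:385]; cv2.imwrite("pics/topc.png",cv2.resize(a,None,fx=5,fy=5,interpolation=cv2.INTER_CUBIC))
a=cv2.imread("pics/side1.png")[145:315,225:405]; cv2.imwrite("pics/sidec.png",cv2.resize(a,None,fx=3.5,fy=3.5,interpolation=cv2.INTER_CUBIC))
E
```

```text
(no output)
```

View pics/topc.png

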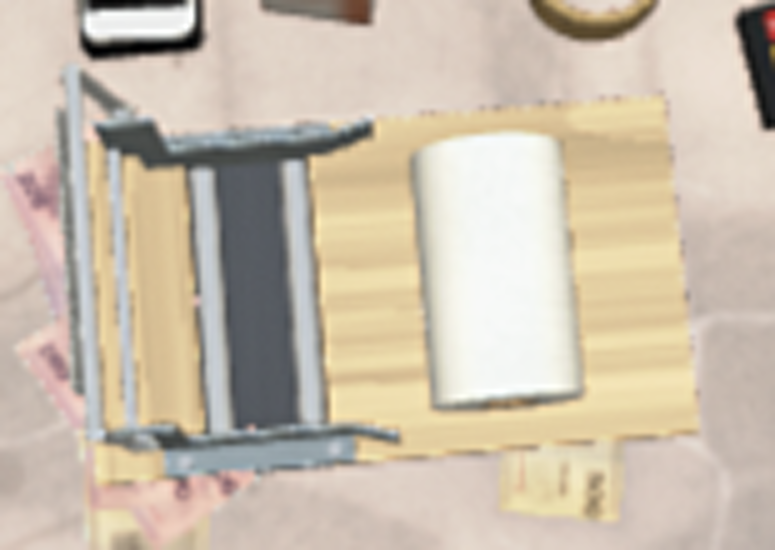

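View pics/sidec.png

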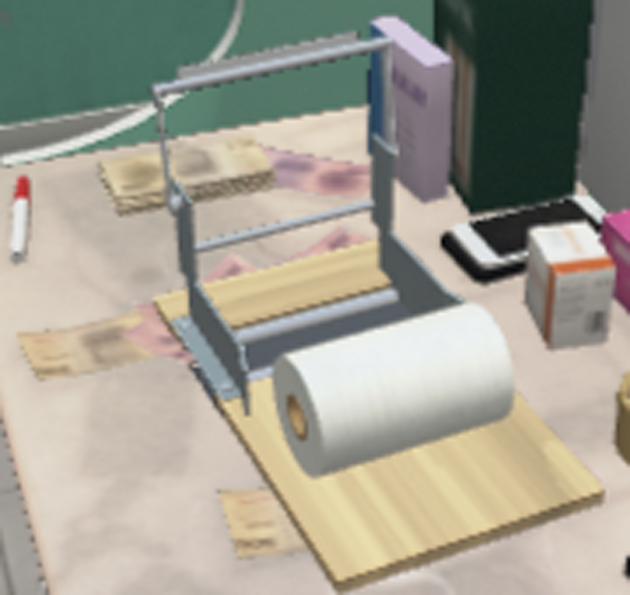

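```bash
cat > h.py <<'E'
from cell import robot
import numpy as np
C={n:robot.calibration(n) for n in("top","side")}
def proj(n,P):
    c=C[n];V=np.array(c["view"]);p=np.atleast_2d(P)@V[:3,:3].T+V[:3,3]
    return np.c_[c["fx"]*p[:,0]/p[:,2]+c["cx"],c["fy"]*p[:,1]/p[:,2]+c["cy"]]
def ray(n,uv,z):
    c=C[n];V=np.array(c["view"]);R,t=V[:3,:3],V[:3,3]
    d=R.T@np.array([(uv[0]-c["cx"])/c["fx"],(uv[1]-c["cy"])/c["fy"],1]);o=-R.T@t
    return o+d*(z-o[2])/d[2]
def S2W(q,P):
    P=np.atleast_2d(P);a=q[2];return np.c_[q[0]+np.cos(a)*P[:,0]-np.sin(a)*P[:,1],q[1]+np.sin(a)*P[:,0]+np.cos(a)*P[:,1],P[:,2]]
def W2S(q,p):
    a=q[2];d=np.array(p[:2])-q[:2];return np.r_[np.cos(a)*d[0]+np.sin(a)*d[1],-np.sin(a)*d[0]+np.cos(a)*d[1],p[2]]
T=lambda u,v:(230+u/5,180+v/5)
Sd=lambda u,v:(225+u/3.5,145+v/3.5)
E
python3 - <<'E'
from h import *
from scipy.optimize import least_squares
obs=[("top",T(665,97),(-.26,-.105,.018)),("top",T(697,432),(-.26,.105,.018)),
("side",Sd(603,493),(-.26,-.105,.018)),("side",Sd(338,581),(-.26,.105,.018)),("side",Sd(155,298),(.105,.105,.018)),("top",T(95,480),(.105,.105,.018))]
f=lambda q:np.concatenate([(proj(n,S2W(q,P))-uv).ravel() for n,uv,P in obs])
r=least_squares(f,[.45,.1,1.57],loss="soft_l1");q=r.x;print(q,np.degrees(q[2]),f(q).reshape(-1,2).round(1))
np.save("q.npy",q)
for u in((203,165),(217,432),(295,162),(315,425)): print("roller",W2S(q,ray("top",T(*u),.015)))
# bar: intersect rays of ends
for a,b in(((72,70),(390,43)),((95,435),(157,90))):
    g=lambda P:np.r_[(proj("top",P)-T(*a)).ravel(),(proj("side",P)-Sd(*b)).ravel()]
    s=least_squares(g,[.5,.2,.2]);print("bar end",s.x,W2S(q,s.x),s.fun.round(1))
def sil(n,p,rr,b): # camera-plane silhouette
    c=np.array(C[n]["view"]);R,t=c[:3,:3],c[:3,3];return -R.T@t
edges=[("top",T(413,170),T(433,395),1),("top",T(562,150),T(581,385),-1)]
# roll: top edges via tangent distance
def f2(v):
    x,b=v;P=S2W(q,[[x,0,.063]])[0];d=np.array([-np.sin(q[2]+b),np.cos(q[2]+b),0]);out=[]
    for n,u1,u2,_ in edges:
        o=sil(n,0,0,0)
        for u in(u1,u2):
            k=ray(n,u,0)-o; m=np.cross(k,d);m/=np.linalg.norm(m);out.append(abs((P-o)@m)-.045)
    return out
s=least_squares(f2,[-.15,0]);print("roll x,yaw",s.x,np.array(s.fun)*1000)
for u in((297,418),):
    print("core",W2S(q,ray("side",Sd(*u),.063)))
E
```

```text
[0.55609521 0.14550225 1.66287913] 95.27595575208002 [[ 0.7 -1.1]
 [ 0.9 -0.4]
 [-0.  -0.7]
 [-1.7 -0. ]
 [-1.  -0.8]
 [ 0.2 -0.5]]
roller [ 0.02920236 -0.08141332  0.015     ]
roller [0.03127481 0.08310131 0.015     ]
roller [-0.0271497  -0.07898644  0.015     ]
roller [-0.02785324  0.08349211  0.015     ]
bar end [0.6446781  0.2318353  0.21802344] [ 0.07782185 -0.09614616  0.21802344] [ 0.4 -1.2 -1.3  0.3]
bar end [0.45229649 0.21330046 0.2191785 ] [0.07705554 0.09712474 0.2191785 ] [ 0.2 -1.  -1.   0.2]
roll x,yaw [-1.42556907e-01  9.92858149e-05] [-0.51794851 -1.73230803 -0.52105991 -1.73727349]
core [-0.14578432  0.07985837  0.063     ]
```

Both cameras agree: the stand is at (0.556, 0.146) with yaw 95.3°, the roll is square at stand x ≈ -143 mm, and the open tear bar's middle is at stand x ≈ 77 mm, z ≈ 0.218. I'll compute the moves to get behind the roll.

```bash
cat >> h.py <<'E'
from scipy.spatial.transform import Rotation as Ro
q=np.load("q.npy")
def go(P,pitch=0,roll=180,yaw0=0):
    """shift (mm, tool axes) and turn to reach stand-frame TCP P"""
    s=robot.observe();R=Ro.from_euler("xyz",s["orientation"],degrees=True)
    G=Ro.from_euler("xyz",[roll,pitch,np.degrees(q[2])+yaw0],degrees=True)
    W=S2W(q,[P])[0];print("tgt",W.round(3),"shift",(R.inv().apply(W-s["tool_pos"])*1000).round(0),"turn",(R.inv()*G).as_rotvec().round(3))
def st():
    s=robot.observe();print(s["time"],"world",s["tool_pos"].round(4),"stand",W2S(q,s["tool_pos"]).round(4),s["orientation"].round(1),"F",s["wrist_force"].round(1),"j",s["joint_positions"].round(0))
E
python3 - <<'E'
from h import *
go((-.225,0,.33));go((-.225,0,.1));st()
E
```

```text
tgt [ 0.577 -0.079  0.33 ] shift [-579. -511.  -80.] turn [-2.000e-03  1.000e-03  1.234e+00]
tgt [ 0.577 -0.079  0.1  ] shift [-579. -511.  150.] turn [-2.000e-03  1.000e-03  1.234e+00]
0.1 world [0.1392 0.5573 0.2491] stand [0.4484 0.3773 0.2491] [-179.9   -0.   166. ] F [-0.4  0.   0.3] j [70. 22.  5. 73. -0. 84.]
```

servo_tool --rows '[[[0,0,-60],[0,0,0]],[[0,0,-100],[0,0,0]],[[-579,-511,-90],[0,0,1.234]],[[-579,-511,-90],[0,0,1.234]],[[-579,-511,-90],[0,0,1.234]],[[-579,-511,-90],[0,0,1.234]],[[-579,-511,-90],[0,0,1.234]],[[-579,-511,-90],[0,0,1.234]],[[-579,-511,-90],[0,0,1.234]],[[-579,-511,-90],[0,0,1.234]],[[-579,-511,-90],[0,0,1.234]],[[-579,-511,-90],[0,0,1.234]],[[-579,-511,-90],[0,0,1.234]],[[-579,-511,-90],[0,0,1.234]],[[-579,-511,-90],[0,0,1.234]],[[-579,-511,-90],[0,0,1.234]],[[-579,-511,-90],[0,0,1.234]],[[-579,-511,-90],[0,0,1.234]]]' --hand 0

```text
time: 2.35
tool_pos: [0.5767, -0.077, 0.3404]
orientation: [180.0, -0.0, 95.4]
wrist_force: [0.8, -0.5, -0.7]
finger_gap: 0.997
gripper_force: 0.0
```

```bash
python3 - <<'E'
from h import *
go((-.225,0,.1));st()
E
```

```text
tgt [ 0.577 -0.079  0.1  ] shift [ -2.  -0. 240.] turn [ 0.    -0.     0.001]
2.35 world [ 0.5767 -0.077   0.3404] stand [-0.2235 -0.      0.3404] [180.   -0.   95.4] F [ 0.8 -0.5 -0.7] j [-14.  23.  19.  87.   0.  71.]
```

servo_tool --rows '[[[-2,0,60],[0,0,0]],[[-2,0,120],[0,0,0]],[[-2,0,180],[0,0,0]],[[-2,0,220],[0,0,0]],[[-2,0,240],[0,0,0]],[[-2,0,240],[0,0,0]],[[-2,0,240],[0,0,0]]]'

```text
time: 3.22
tool_pos: [0.5782, -0.0799, 0.1015]
orientation: [179.9, 0.0, 95.3]
wrist_force: [1.0, 0.2, -0.1]
finger_gap: 0.997
gripper_force: 0.0
```

servo_tool --rows '[[[5,0,0],[0,0,0]],[[10,0,0],[0,0,0]],[[15,0,0],[0,0,0]],[[19,0,0],[0,0,0]],[[22,0,0],[0,0,0]],[[25,0,0],[0,0,0]],[[28,0,0],[0,0,0]],[[31,0,0],[0,0,0]],[[34,0,0],[0,0,0]],[[37,0,0],[0,0,0]],[[40,0,0],[0,0,0]],[[44,0,0],[0,0,0]],[[48,0,0],[0,0,0]],[[52,0,0],[0,0,0]],[[56,0,0],[0,0,0]],[[60,0,0],[0,0,0]],[[64,0,0],[0,0,0]]]'

```text
time: 5.35
tool_pos: [0.5722, -0.0203, 0.1048]
orientation: [179.9, 0.6, 95.2]
wrist_force: [-11.0, -11.2, 33.1]
finger_gap: 1.001
gripper_force: 16.4
```

```bash
python3 - <<'E'
from h import *
import cv2
st()
t=robot.snapshot("top")[170:290,225:385,::-1];s=robot.snapshot("side")[130:310,215:405,::-1]
cv2.imwrite("pics/p2.png",np.hstack([cv2.resize(t,(440,330),interpolation=2),cv2.resize(s,(348,330),interpolation=2)]))
E
```

```text
5.35 world [ 0.5722 -0.0203  0.1048] stand [-0.1665 -0.0008  0.1048] [179.9   0.6  95.2] F [-11.  -11.2  33.1] j [ -8.  26. -11.  53.  -1.  77.]
```

View pics/p2.png

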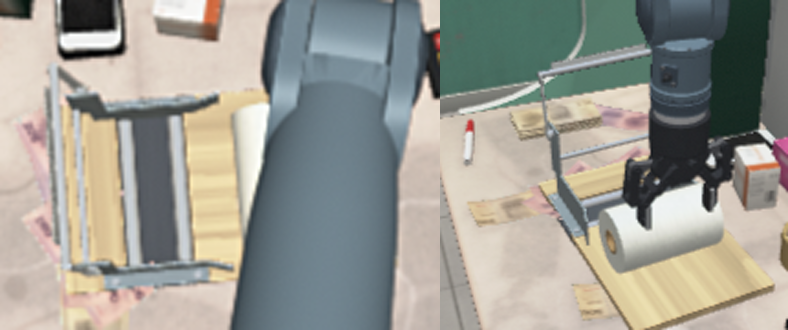

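The tips are wedged high on the roll. With the gripper open they are only about 6 mm ahead of the TCP, which explains the 33 N upward force. I'll lift, back off and push from lower, still above the axis.

servo_tool --rows '[[[0,0,-10],[0,0,0]],[[0,0,-30],[0,0,0]],[[-20,0,-30],[0,0,0]],[[-40,0,-30],[0,0,0]],[[-40,0,-10],[0,0,0]],[[-40,0,10],[0,0,0]],[[-40,0,15],[0,0,0]],[[-40,0,15],[0,0,0]]]'

```text
time: 6.45
tool_pos: [0.5747, -0.0569, 0.0843]
orientation: [-179.9, -0.0, 95.2]
wrist_force: [0.1, -0.4, 0.1]
finger_gap: 1.005
gripper_force: 0.0
```

```bash
python3 - <<'E'
from h import *
import cv2
st()
t=robot.snapshot("top")[170:290,225:385,::-1];s=robot.snapshot("side")[130:310,215:405,::-1]
cv2.imwrite("pics/p3.png",np.hstack([cv2.resize(t,(440,330),interpolation=2),cv2.resize(s,(348,330),interpolation=2)]))
E
```

```text
6.45 world [ 0.5747 -0.0569  0.0843] stand [-2.032e-01  1.000e-04  8.430e-02] [-179.9   -0.    95.2] F [ 0.1 -0.4  0.1] j [-12.  28. -12.  51.   0.  73.]
```

View pics/p3.png

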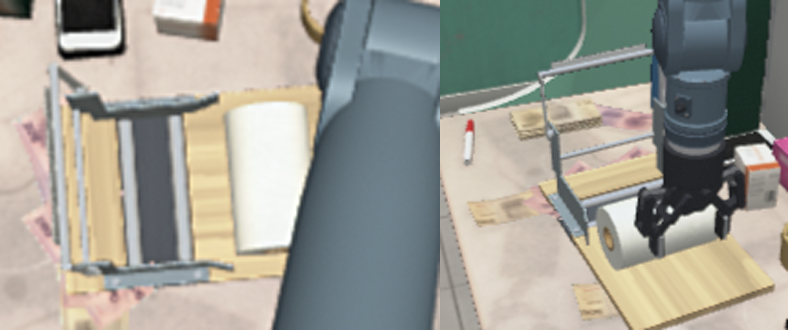

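The roll is square and intact, now about 15 mm farther on (left edge ~(230,178) in the crop). I'll push lower, at TCP z ≈ 84 mm.

servo_tool --rows '[[[6,0,0],[0,0,0]],[[12,0,0],[0,0,0]],[[17,0,0],[0,0,0]],[[21,0,0],[0,0,0]],[[24,0,0],[0,0,0]],[[27,0,0],[0,0,0]],[[30,0,0],[0,0,0]],[[33,0,0],[0,0,0]],[[36,0,0],[0,0,0]],[[39,0,0],[0,0,0]],[[42,0,0],[0,0,0]],[[45,0,0],[0,0,0]],[[48,0,0],[0,0,0]]]'

```text
time: 8.18
tool_pos: [0.5721, -0.0169, 0.0912]
orientation: [179.9, 1.2, 95.1]
wrist_force: [-13.7, -23.5, 41.9]
finger_gap: 1.0
gripper_force: 21.3
```

```bash
python3 - <<'E'
from h import *
import cv2
st()
t=robot.snapshot("top")[170:290,225:385,::-1];s=robot.snapshot("side")[130:310,215:405,::-1]
cv2.imwrite("pics/p4.png",np.hstack([cv2.resize(t,(440,330),interpolation=2),cv2.resize(s,(348,330),interpolation=2)]))
E
```

```text
8.175 world [ 0.5721 -0.0169  0.0912] stand [-0.1632 -0.001   0.0912] [179.9   1.2  95.1] F [-13.7 -23.5  41.9] j [ -7.  27. -12.  51.  -1.  77.]
```

View pics/p4.png

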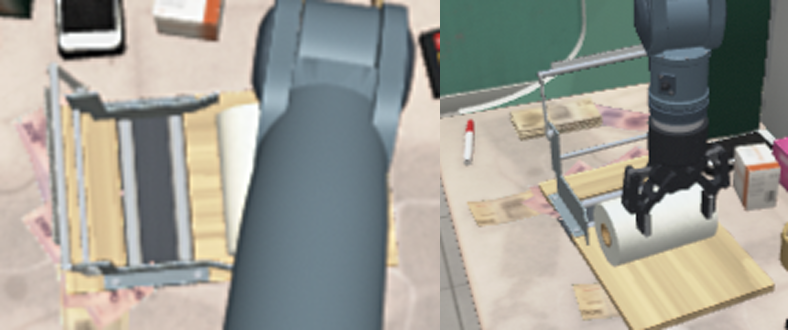

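High friction wedges the tips when they push from behind. I'll do what the task describes instead: rest the flat tips on top and drag forward in strokes. First I'll lift clear and locate the roll.

servo_tool --rows '[[[0,0,-15],[0,0,0]],[[0,0,-45],[0,0,0]],[[0,0,-45],[0,0,0]],[[0,0,-45],[0,0,0]]]'

```text
time: 8.78
tool_pos: [0.5705, -0.0082, 0.1292]
orientation: [-180.0, -0.0, 95.3]
wrist_force: [-0.3, 0.3, 0.2]
finger_gap: 0.998
gripper_force: 0.0
```

```bash
cat >> h.py <<'E'
import cv2
from scipy.optimize import least_squares
def roll(name=None):
    im=robot.snapshot("top");hsv=cv2.cvtColor(im,cv2.COLOR_RGB2HSV)
    w=((hsv[:,:,1]<38)&(hsv[:,:,2]>190)).astype(int);uv=[]
    for y in range(213,256,2):   # left edge: 5 white after non-white
        for x in range(262,335):
            if w[y,x:x+5].all(): uv.append((x,y));break
    uv=np.array(uv,float);k=np.polyfit(uv[:,1],uv[:,0],1);res=uv[:,0]-np.polyval(k,uv[:,1]);uv=uv[abs(res)<1.5]
    V=np.array(C["top"]["view"]);o=-V[:3,:3].T@V[:3,3]
    def f(v):
        P=S2W(q,[[v[0],0,.06]])[0];d=np.array([-np.sin(q[2]+v[1]),np.cos(q[2]+v[1]),0]);out=[]
        for u in uv:
            m=np.cross(ray("top",u,0)-o,d);m/=np.linalg.norm(m);out.append(((P-o)@m)*np.sign(m[1])-(-.045) if 0 else abs((P-o)@m)-.045)
        return out
    s=least_squares(f,[ (W2S(q,ray("top",uv.mean(0),.063))[0]-.05),0]);print("roll x %.4f yaw %.3f n %d rms %.4f"%(*s.x,len(uv),np.sqrt(np.mean(s.fun**2))),uv[[0,-1]].tolist())
    if name: cv2.imwrite(name,im[:,:,::-1])
E
python3 - <<'E'
from h import *
st();roll()
E
```

```text
8.775 world [ 0.5705 -0.0082  0.1292] stand [-0.1544 -0.0002  0.1292] [-180.    -0.    95.3] F [-0.3  0.3  0.2] j [-7. 25. -9. 56.  0. 78.]
roll x -0.0960 yaw -0.002 n 22 rms 0.0009 [[297.0, 213.0], [300.0, 255.0]]
```

servo_tool --rows '[[[20,0,-4],[0,0,0]],[[40,0,-4],[0,0,0]],[[40,0,-4],[0,0,0]],[[40,0,-4],[0,0,0]]]'

```text
time: 9.32
tool_pos: [0.567, 0.0319, 0.1339]
orientation: [-180.0, 0.0, 95.3]
wrist_force: [0.6, 0.4, 0.5]
finger_gap: 1.003
gripper_force: 0.0
```

```bash
python3 - <<'E'
from h import *
st();roll();roll()
E
```

```text
9.325 world [0.567  0.0319 0.1339] stand [-0.1142 -0.0005  0.1339] [-180.     0.    95.3] F [0.6 0.4 0.5] j [-3. 24. -9. 57. -0. 81.]Traceback (most recent call last):
  File "<stdin>", line 2, in <module>
  File "h.py", line 34, in roll
    uv=np.array(uv,float);k=np.polyfit(uv[:,1],uv[:,0],1);res=uv[:,0]-np.polyval(k,uv[:,1]);uv=uv[abs(res)<1.5]
                                       ~~^^^^^
IndexError: too many indices for array: array is 1-dimensional, but 2 were indexed
```

```bash
python3 - <<'E'
from h import *
t=robot.snapshot("top")[170:290,225:385,::-1];s=robot.snapshot("side")[130:310,215:405,::-1]
cv2.imwrite("pics/p5.png",np.hstack([cv2.resize(t,(440,330),interpolation=2),cv2.resize(s,(348,330),interpolation=2)]))
E
```

```text
(no output)
```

View pics/p5.png

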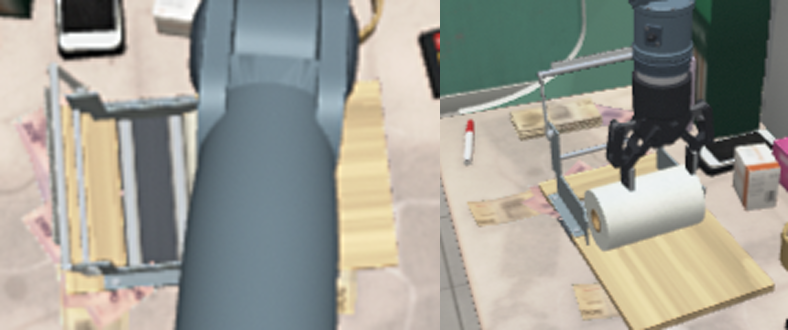

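```bash
python3 - <<'E'
from h import *
print(W2S(q,ray("side",(300.7,250.5),.063)))
im=robot.snapshot("side")[225:275,280:330,::-1]  # core: brown pixels
hsv=cv2.cvtColor(im.copy(),cv2.COLOR_BGR2HSV);m=(hsv[:,:,1]>70)&(hsv[:,:,2]<225)
n,l,s,c=cv2.connectedComponentsWithStats(m.astype(np.uint8))
for i in range(1,n):
    if s[i,4]>8: p=c[i]+[280,225];print(s[i,4],p,W2S(q,ray("side",p,.063)).round(4))
E
```

```text
[-0.08419227  0.07885357  0.063     ]
190 [296.21052632 228.74210526] [0.012  0.0526 0.063 ]
32 [299.5     249.78125] [-0.0801  0.0805  0.063 ]
134 [295.97014925 267.44029851] [-0.1421  0.1152  0.063 ]
111 [325.21621622 266.89189189] [-0.1703  0.0496  0.063 ]
54 [315.77777778 269.87037037] [-0.1709  0.0751  0.063 ]
```

servo_tool --rows '[[[0,0,0],[0,0,0]],[[0,0,0],[0,0,0]],[[0,0,0],[0,0,0]],[[0,0,0],[0,0,0]]]'

```text
time: 10.02
tool_pos: [0.5672, 0.0313, 0.134]
orientation: [180.0, -0.0, 95.3]
wrist_force: [0.0, 0.2, -0.3]
finger_gap: 0.999
gripper_force: 0.0
```

```bash
cat >> h.py <<'E'
def core():
    im=robot.snapshot("side")[225:275,280:330]
    hsv=cv2.cvtColor(im.copy(),cv2.COLOR_RGB2HSV);m=(hsv[:,:,1]>70)&(hsv[:,:,2]<225)
    n,l,s,c=cv2.connectedComponentsWithStats(m.astype(np.uint8))
    for i in range(1,n):
        p=c[i]+[280,225];w=W2S(q,ray("side",p,.063))
        if s[i,4]>8 and .065<w[1]<.095: print("core",s[i,4],p.round(1),w.round(4))
E
python3 - <<'E'
from h import *
st();core()
E
```

```text
10.025 world [0.5672 0.0313 0.134 ] stand [-0.1147 -0.0005  0.134 ] [180.   -0.   95.3] F [ 0.   0.2 -0.3] j [-3. 24. -9. 57.  0. 81.]
core 32 [299.5 249.8] [-0.0801  0.0805  0.063 ]
core 54 [315.6 269.8] [-0.1705  0.0753  0.063 ]
```

Roll at rest at x ≈ -79 mm. I'll move the tips over its top and come down slowly until they touch.

servo_tool --rows '[[[20,0,0],[0,0,0]],[[20,0,8],[0,0,0]],[[20,0,12],[0,0,0]],[[20,0,15],[0,0,0]],[[20,0,17],[0,0,0]],[[20,0,18],[0,0,0]]]'

```text
time: 10.82
tool_pos: [0.5654, 0.0511, 0.1159]
orientation: [180.0, -0.0, 95.3]
wrist_force: [0.1, -0.3, -1.0]
finger_gap: 1.0
gripper_force: 0.0
```

servo_tool --rows '[[[0,0,1],[0,0,0]],[[0,0,2],[0,0,0]]]'

```text
time: 11.08
tool_pos: [0.5654, 0.0512, 0.1141]
orientation: [180.0, -0.0, 95.3]
wrist_force: [-0.2, 0.5, 0.3]
finger_gap: 1.0
gripper_force: 0.0
```

servo_tool --rows '[[[0,0,1],[0,0,0]],[[0,0,2],[0,0,0]]]'

```text
time: 11.32
tool_pos: [0.5655, 0.0511, 0.1127]
orientation: [180.0, 0.0, 95.3]
wrist_force: [-2.8, -0.3, 9.8]
finger_gap: 0.998
gripper_force: 4.6
```

servo_tool --rows '[[[4,0,0],[0,0,0]],[[8,0,0],[0,0,0]],[[12,0,0],[0,0,0]],[[16,0,0],[0,0,0]],[[20,0,0],[0,0,0]],[[24,0,0],[0,0,0]],[[28,0,0],[0,0,0]],[[32,0,0],[0,0,0]],[[36,0,0],[0,0,0]],[[40,0,0],[0,0,0]]]'

```text
time: 12.58
tool_pos: [0.5615, 0.0912, 0.1134]
orientation: [180.0, 0.0, 95.3]
wrist_force: [-3.5, 0.5, 9.7]
finger_gap: 1.003
gripper_force: 4.8
```

```bash
python3 - <<'E'
from h import *
st();core()
E
```

```text
12.575 world [0.5615 0.0912 0.1134] stand [-0.0546 -0.0004  0.1134] [180.    0.   95.3] F [-3.5  0.5  9.7] j [  3.  25. -11.  54.  -0.  88.]
core 31 [296.5 245.6] [-0.0602  0.0809  0.063 ]
core 77 [314.2 267.7] [-0.1618  0.0752  0.063 ]
```

Rolling exactly as expected: 40 mm of finger travel gives 20 mm of roll. I'll extend the stroke, then lift and re-stroke.

servo_tool --rows '[[[4,0,0],[0,0,0]],[[8,0,0],[0,0,0]],[[12,0,0],[0,0,0]],[[16,0,0],[0,0,0]],[[18,0,0],[0,0,0]],[[20,0,0],[0,0,0]],[[21,0,0],[0,0,0]],[[21,0,0],[0,0,0]],[[21,0,-8],[0,0,0]],[[21,0,-20],[0,0,0]],[[-10,0,-20],[0,0,0]],[[-10,0,-20],[0,0,0]],[[-10,0,-20],[0,0,0]],[[-10,0,-20],[0,0,0]]]'

```text
time: 14.38
tool_pos: [0.5625, 0.0817, 0.132]
orientation: [-180.0, -0.0, 95.3]
wrist_force: [-0.5, -0.4, -0.6]
finger_gap: 1.001
gripper_force: 0.0
```

```bash
python3 - <<'E'
from h import *
st();core();core()
E
```

```text
14.375 world [0.5625 0.0817 0.132 ] stand [-0.0641 -0.0005  0.132 ] [-180.    -0.    95.3] F [-0.5 -0.4 -0.6] j [ 2. 24. -9. 56.  0. 87.]
core 31 [287.8 227.7] [0.0263 0.0718 0.063 ]
core 30 [295.2 243.1] [-0.0487  0.0799  0.063 ]
core 92 [313.4 266.4] [-0.1566  0.075   0.063 ]
core 32 [287.8 227.6] [0.027  0.0716 0.063 ]
core 30 [295.2 243.1] [-0.0487  0.0799  0.063 ]
core 90 [313.4 266.5] [-0.1566  0.0752  0.063 ]
```

servo_tool --rows '[[[0,0,10],[0,0,0]],[[0,0,17],[0,0,0]],[[0,0,20],[0,0,0]],[[4,0,20],[0,0,0]],[[8,0,20],[0,0,0]],[[12,0,20],[0,0,0]],[[16,0,20],[0,0,0]],[[20,0,20],[0,0,0]],[[23,0,20],[0,0,0]],[[26,0,20],[0,0,0]],[[29,0,20],[0,0,0]],[[32,0,20],[0,0,0]],[[35,0,20],[0,0,0]],[[38,0,20],[0,0,0]],[[41,0,20],[0,0,0]],[[44,0,20],[0,0,0]]]'

```text
time: 16.48
tool_pos: [0.5577, 0.1254, 0.1125]
orientation: [-179.9, -0.1, 95.3]
wrist_force: [-3.4, 1.1, 6.5]
finger_gap: 0.999
gripper_force: 3.3
```

```bash
python3 - <<'E'
from h import *
st();core()
E
```

```text
16.475 world [0.5577 0.1254 0.1125] stand [-0.0201  0.0003  0.1125] [-1.799e+02 -1.000e-01  9.530e+01] F [-3.4  1.1  6.5] j [  6.  26. -10.  54.   0.  91.]
core 17 [291.6 237.1] [-0.0193  0.0783  0.063 ]
```

servo_tool --rows '[[[3,0,0],[0,0,0]],[[6,0,0],[0,0,0]],[[9,0,0],[0,0,0]],[[12,0,0],[0,0,0]],[[14,0,0],[0,0,0]],[[16,0,0],[0,0,0]],[[18,0,0],[0,0,0]],[[18,0,0],[0,0,0]]]'

```text
time: 17.52
tool_pos: [0.557, 0.1429, 0.1119]
orientation: [180.0, 0.0, 95.3]
wrist_force: [0.3, -0.7, 0.4]
finger_gap: 0.996
gripper_force: 0.0
```

servo_tool --rows '[[[0,0,-30],[0,0,0]],[[0,0,-70],[0,0,0]],[[0,0,-130],[0,0,0]],[[0,0,-190],[0,0,0]],[[0,0,-190],[0,0,0]],[[0,0,-190],[0,0,0]]]'

```text
time: 18.27
tool_pos: [0.557, 0.1428, 0.3017]
orientation: [180.0, 0.0, 95.3]
wrist_force: [-0.2, -0.2, -0.0]
finger_gap: 1.0
gripper_force: 0.0
```

```bash
python3 - <<'E'
from h import *
st();core()
t=robot.snapshot("top")[170:290,225:385,::-1];s=robot.snapshot("side")[130:310,215:405,::-1]
cv2.imwrite("pics/p6.png",np.hstack([cv2.resize(t,(440,330),interpolation=2),cv2.resize(s,(348,330),interpolation=2)]))
go((.125,0,.30));go((.125,0,.215))
E
```

```text
18.275 world [0.557  0.1428 0.3017] stand [-0.0028 -0.0007  0.3017] [180.    0.   95.3] F [-0.2 -0.2 -0. ] j [ 8. 21. 12. 80. -0. 93.]
tgt [0.545 0.27  0.3  ] shift [128.   0.  -0.] turn [-0.004  0.    -0.   ]
tgt [0.545 0.27  0.215] shift [128.   1.  85.] turn [-0.004  0.    -0.   ]
```

View pics/p6.png

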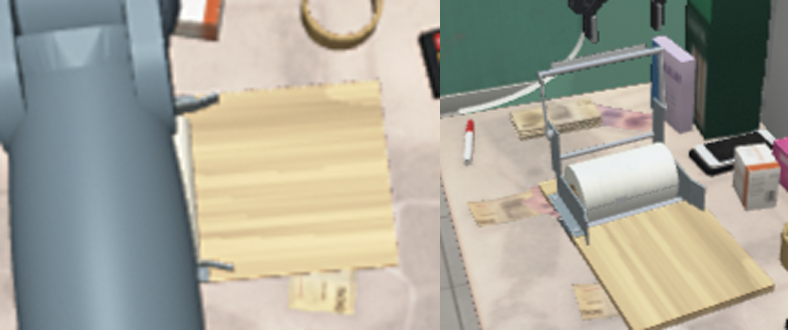

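The roll has dropped into the cradle square, and the tear bar is still up. Next I'll go over the bar, close the gripper and come down behind it.

servo_tool --rows '[[[0,0,-10],[0,0,0]],[[45,0,-10],[0,0,0]],[[95,0,-10],[0,0,0]],[[135,0,-10],[0,0,0]],[[135,0,-10],[0,0,0]],[[135,0,-10],[0,0,0]],[[135,0,40],[0,0,0]],[[135,0,75],[0,0,0]],[[135,0,87],[0,0,0]],[[135,0,87],[0,0,0]],[[135,0,87],[0,0,0]]]' --hand 255

```text
time: 19.8
tool_pos: [0.5456, 0.2773, 0.2169]
orientation: [179.8, -0.1, 95.2]
wrist_force: [-0.3, -0.0, 0.7]
finger_gap: 0.003
gripper_force: 0.0
```

```bash
python3 - <<'E'
from h import *
st();roll()
go((.045,0,.215))
E
```

```text
19.8 world [0.5456 0.2773 0.2169] stand [ 0.1322 -0.0017  0.2169] [ 1.798e+02 -1.000e-01  9.520e+01] F [-0.3 -0.   0.7] j [ 21.  26.   7.  70.   0. 106.]
roll x -0.0019 yaw -0.005 n 21 rms 0.0008 [[265.0, 215.0], [267.0, 255.0]]
tgt [0.552 0.19  0.215] shift [-87.  -2.   2.] turn [ 0.003 -0.001 -0.   ]
```

Roll confirmed seated (x ≈ -2 mm, square). Now I'll push the bar over.

servo_tool --rows '[[[-10,0,0],[0,0,0]],[[-20,0,0],[0,0,0]],[[-28,0,0],[0,0,0]],[[-36,0,0],[0,0,0]],[[-44,0,0],[0,0,0]],[[-52,0,0],[0,0,0]],[[-60,0,0],[0,0,0]],[[-68,0,0],[0,0,0]],[[-76,0,0],[0,0,0]],[[-82,0,0],[0,0,0]],[[-88,0,0],[0,0,0]],[[-94,0,0],[0,0,0]],[[-98,0,0],[0,0,0]],[[-98,0,0],[0,0,0]]]'

```text
time: 21.6
tool_pos: [0.5535, 0.1794, 0.2151]
orientation: [180.0, -0.0, 95.2]
wrist_force: [-0.2, 0.0, 0.1]
finger_gap: 0.0
gripper_force: 0.0
```

servo_tool --rows '[[[0,0,0],[0,0,0]],[[0,0,0],[0,0,0]],[[0,0,-40],[0,0,0]],[[0,0,-90],[0,0,0]],[[50,0,-110],[0,0,0]],[[100,0,-110],[0,0,0]],[[150,0,-110],[0,0,0]],[[150,0,-110],[0,0,0]],[[150,0,-110],[0,0,0]],[[150,0,-110],[0,0,0]],[[150,0,-110],[0,0,0]],[[150,0,-110],[0,0,0]],[[150,0,-110],[0,0,0]],[[150,0,-110],[0,0,0]]]'

```text
time: 23.35
tool_pos: [0.5397, 0.3289, 0.325]
orientation: [180.0, -0.0, 95.3]
wrist_force: [-0.0, -0.9, -0.5]
finger_gap: -0.0
gripper_force: 0.0
```

```bash
python3 - <<'E'
from h import *
st()
t=robot.snapshot("top")[170:290,225:385,::-1];s=robot.snapshot("side")[130:310,215:405,::-1]
cv2.imwrite("pics/p7.png",np.hstack([cv2.resize(t,(440,330),interpolation=2),cv2.resize(s,(348,330),interpolation=2)]))
E
```

```text
23.35 world [0.5397 0.3289 0.325 ] stand [ 0.1842 -0.0006  0.325 ] [180.   -0.   95.3] F [-0.  -0.9 -0.5] j [ 26.  29.  28.  88.   0. 110.]
```

View pics/p7.png

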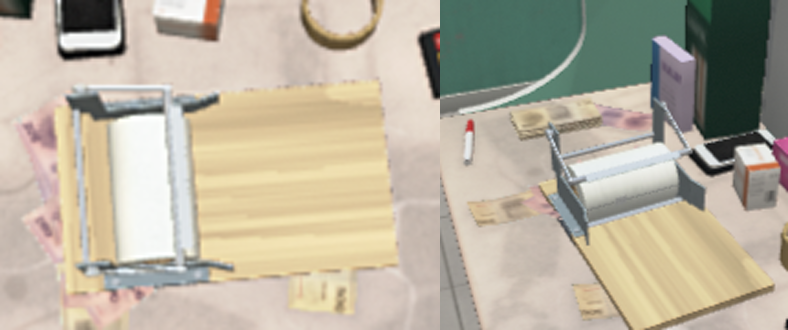

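The bar is down across the roll. I'll let it settle, then check it against its expected rest pose and hand in.

servo_tool --rows '[[[0,0,0],[0,0,0]],[[0,0,0],[0,0,0]],[[0,0,0],[0,0,0]],[[0,0,0],[0,0,0]],[[0,0,0],[0,0,0]],[[0,0,0],[0,0,0]],[[0,0,0],[0,0,0]],[[0,0,0],[0,0,0]],[[0,0,0],[0,0,0]],[[0,0,0],[0,0,0]],[[0,0,0],[0,0,0]],[[0,0,0],[0,0,0]]]'

```text
time: 24.95
tool_pos: [0.5397, 0.3291, 0.325]
orientation: [180.0, -0.0, 95.3]
wrist_force: [0.0, -0.2, 0.2]
finger_gap: 0.001
gripper_force: 0.0
```

```bash
python3 - <<'E'
from h import *
for a in(0,.1,.2,-.1):
    P=[[.062-.092*np.sin(1.91-a),y,.128+.092*np.cos(1.91-a)] for y in(.099,-.099)]
    print(a,proj("side",S2W(q,P)).round(1).tolist())
s=robot.snapshot("side")[130:310,215:405,::-1]
o=cv2.resize(s,(348,330),interpolation=2);p=cv2.imread("pics/p7.png")[:,440:]
print("diff",cv2.absdiff(o,p).max(), "seen end px",215+128/1.8316,130+182/1.8333,215+250/1.8316,130+152/1.8333)
E
```

```text
0 [[284.4, 229.4], [351.7, 212.2]]
0.1 [[284.6, 227.1], [352.3, 209.9]]
0.2 [[284.7, 224.6], [352.7, 207.4]]
-0.1 [[284.1, 231.4], [351.0, 214.2]]
diff 6 seen end px 284.8842542039747 229.27453226422298 351.49268399213804 212.9105983745159
```

The bar is at joint ≈ 0 and nothing is moving.

```bash
python3 -c "
from cell import robot
print(robot.finish_job())"
```

```text
the job is handed in; nothing more can be done
None
```

The paper roll is seated square in the cradle (measured x about -2 mm), the tear bar lies on it at joint angle about 0, the arm is clear, and I handed the job in at about 25 s; no verdict was returned.

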